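# Open the push-to-open cubby of the key shelf

### The job

Open the cubby of the smoked glass key shelf: press its door in near the free edge, beside the steel clip, until the catch lets go and the door springs ajar, then push the door from behind with a finger until it stands about square to the shelf front, and take the hand away. Only touch and push the door, do not take it between the fingers. Leave the bowl, bike bell, hairbrush and keys where they are.

Things in the scene. Friction and masses are not known exactly. Their poses are not given: they have to be found in the camera images.
- key_shelf: Fixed smoked glass case 420 wide (its y), 150 deep (its x), 160 high, placed and turned differently each time. Origin: centre of its underside, on the console top. x points from its front to its back (away from the robot), y to its left as the robot sees it. Left half (y 0 to +210): cubby closed by the door; right half: open niche with keys on a hook. Flat glass top at z 160.
- door (a joint): Angle (rad) of the cubby door, opening towards the robot. 0: closed and caught. Negative: pressed in; the catch lets go at about -0.024 (5 mm at the free edge, about 3 N there), stop at -0.035. A spring rod then kicks it to about 0.35 to 0.5 if not blocked; beyond, it turns freely with slight friction and stays where left. 1.57: square to the shelf front; stop at 1.70. Released, it stays released.
- door_press (a point): Point on the front face of the door glass to press: 30 below the upper edge, 28.5 from the free edge, beside the steel strike clip. It moves with the door. Axes: x normal to the glass, from its front into its back (at closed: as the shelf's x), y along the glass towards the hinge, z up.
- door_mid (a point): Centre of the cubby door: a smoked glass panel 206 wide, 148 high, 6 thick, hung before the case with its back 8 from the case front. Hinged at the case's left end (+y), free edge at the case's mid-width; lower edge 12, upper edge 160 above the console, level with the case top, nothing above it. Axes as door_press; moves with the door.
- door_edge (a point): Upper end of the door's free upright edge, mid-thickness, 206.5 from the hinge line. It moves with the door; axes as door_press. Behind the glass, 18.5 from this edge and 25 below the top, a steel strike 10 wide stands 30 out. The spring rod (9 thick, 18 below the top, 100 from the hinge line) stays 35 out of the case once it has kicked. Between the two there is room for a finger.
- door_hinge (a point): Upper end of the door's hinge line, level with the door's upper edge; axes turn with the door as door_press. The door opens towards the robot (clockwise from above).
- bowl_center (a point): Bystander: stainless steel bowl, 116 across, 42 high, standing on the console to one side of the shelf's front. Point: on its axis, half-way up.
- bell_center (a point): Bystander: blue plastic bike bell, a dome 55 across and 39 high with a black thumb lever, standing on the console. Point: on its axis, half-way up. Bell and bowl may stand on either side of the shelf.
- brush_center (a point): Bystander: wooden hairbrush, 230 long, 58 wide, 27 high, bristles up, lying on the shelf's top over the key niche, lengthwise along the shelf. Point: middle of its length, 8 above the shelf top.
- keys_center (a point): Bystander: two keys, about 60 long, hanging on a hook in the niche, 30 below the hook.

How it is judged (in metres and radians):
On the way, in this order (a step that is already met when the one before it is completed fails the run):
1. the door is pressed in (value of joint door below -0.015 rad).
2. the catch has let go and the door has sprung ajar (value of joint door above 0.2 rad), for 0.1 s.
3. the door is pushed open (value of joint door above 1.25 rad), for 0.1 s.
At the end, for the whole second after the job is handed in: The door stands open by at least 1.25 rad (about 72 degrees) and is at rest; bowl, bell, brush and keys are within 20 mm of where they were (value of joint door above 1.25 rad and velocity of joint door between -0.1 and 0.1 rad/s and distance of each of bowl_center, bell_center, brush_center, keys_center from where it was at the start of the episode below 0.02 m); the robot touches nothing.
It fails at once if the door is taken between the fingers (the point between the finger pads lies inside the glass panel) (x of the grasp point in the frame of door_mid between -0.005 and 0.005 m and y of the grasp point in the frame of door_mid between -0.103 and 0.103 m and z of the grasp point in the frame of door_mid between -0.074 and 0.074 m).
It fails at once if the bowl is moved or lifted by more than 20 mm (distance of bowl_center from where it was at the start of the episode above 0.02 m).
It fails at once if the bike bell is moved or lifted by more than 20 mm (distance of bell_center from where it was at the start of the episode above 0.02 m).
It fails at once if the hairbrush is moved or lifted by more than 20 mm (distance of brush_center from where it was at the start of the episode above 0.02 m).
It fails at once if the keys are knocked or lifted, more than 20 mm out of place (distance of keys_center from where it was at the start of the episode above 0.02 m).
It also fails if it takes over 43 s, if anything falls off the work surface, if the arm or the gripper's body presses on something with over 40 N, if the wrist force passes 120 N, or if a joint passes its speed limit or range.

### The arm

A 6-joint arm with a two-finger parallel gripper is mounted at the origin on the work surface. World frame = base frame: x ahead of the robot, y to its left, z up, the work surface at z = 0. Lengths are in mm, angles in rad, forces in N, time in s.
With the tool pointing down it reaches from about 350 to 775 mm from the base axis. Payload 7.3 kg.
Tool frame: the origin (TCP) lies on the centre line of the jaws, within the pads' length; the fingertips stand 22 mm ahead of it and the grasp point (between the pads) lies 3 mm ahead of it (bot.finger_overhang is the distance from the TCP to the fingertips, in mm); y points along the fingers, z is the direction in which the jaws open and shut, and the axes are right-handed (so a half turn about y gives the same grasp; the last joint's range is limited). The gripper opens to 92 mm and grips with 3 to 60 N. Pads are 19 mm wide; open, the fingers measure 130 mm over their backs; the gripper's body (75 mm by 190 mm) begins 47 mm behind the grasp point.
Start: joints at [-1.308, 0.342, 1.524, -0, 1.275, -0.146], TCP at [208.715, -481.748, 248.741] pointing down, gripper open.
Joint ranges: [-2.53, 2.53], [-0.77, 2.02], [0.04, 2.7], [-1, 4.14], [0.28, 2.66], [-3.11, 3.11]. Speed limits (rad/s): [2.57, 2.57, 3.14, 3.14, 3.14, 3.14].

### API

Orientations are given as [roll, pitch, yaw] about the fixed x, y, z axes, in that order (R = Rz(yaw) Ry(pitch) Rx(roll)).
In Python, from plant import bot, viewer, find_in, spot_point gives the robot as it stands.
- The arm moves only by the tool send_rows, never from a script. Its argument "moves" is a list of rows, each a list of 3 entries, a list of its own where there are three numbers: the shift along the tool's x, y, z in mm, then the turn, a rotation vector about the tool's x, y, z in degrees, then the finger opening in mm, from 0 to 91.8. A call has 1 to 20 rows; each row shifts and turns the pose as measured when the row begins, along the tool's axes as they then stand; what a row does not reach is not made up. A row lasts 1/8 s, in which the tool goes at most 62.5 mm and 10.7 degrees, less where a joint would pass 70% of its speed; a pose out of reach is approached as far as the arm can. A call with a gripper value outside its range is refused whole. The fingers move at their own pace and stop on an object; the grip force is fixed at half the most. Time passes only in rows, so rows that do not move let the fingers close. It gives the time, the measured TCP pose, the force and the opening at its end, in the units of the state.
- bot.get_obs(): the state, without advancing time (a new reading comes with each control period).
- viewer.capture(name): name is "scene" or "top" or "wrist"; returns the picture (384x512x3 uint8, blue, green, red); there is no depth.
- viewer.camera_model(name): a dict with "fx", "fy", "cx", "cy" (pixels), "rvec" (rotation vector, rad) and "tvec" (3), from world to camera coordinates, as OpenCV has them. Camera axes: x right, y down, z forward; pixel columns grow to the right and rows downward; lengths in mm; the calibration is good to about 2 mm. A picture is of the moment at which its call begins: read the wrist's pose just before it. camera_model takes no time and is no camera call; for the wrist camera it gives the pose at the moment of the call.
- bot.close_job(): hands the job in, once; it reports no verdict.
Trained networks look in the newest picture that a camera, given by its name, has taken for a name from the list of things; names that differ only in an ending like _2 or _b are one class to them, and where a whole thing is asked for, a point or a joint stands for the part that bears it (a point fixed in the world has none). Each returns a list of dicts, best first, with "conf" (0 to 1); they miss things now and then, are a little off and sometimes report something else, mostly with a low value. They report only what shows in the picture. A call takes as long as a camera call.
- find_in(camera, thing): "extent" ([centre column, centre row, width, height] in pixels, round what is visible of it).
- spot_point(camera, thing): "point" ([column, row] in pixels: a listed point, or the origin of a listed thing).
The state is a dict: "time": time; "joint_positions": joint angles; "dq": joint speeds; "tau": joint torques, N m; "tool_pos": TCP position; "tcp_rot": TCP orientation; "contact_force": force on the tool from outside, world axes, zero at the start; "moment": the same for the moment, N m; "grip_width": finger opening in mm.
Only numpy, scipy, OpenCV 4.12 (cv2) and the standard library are available. Lean on these libraries where they do the work, as an engineer would, in place of code of your own. Each camera call takes 0.05 s, during which the arm holds its last target.

## Working session

There is one attempt and no reset: what is moved stays moved. The work goes in short steps, Python scripts to look and compute and a tool call to move; the robot and the scene stay as the last step left them, time stands still between calls to the robot, and variables do not carry over. Pictures are saved under pics/ and viewed, and the job is handed in when it is done.

Besides the shell and the picture viewer there is one more tool, called after "Request:" by a JSON object that holds its "method" and its "body", one argument or row to a line. send_rows: Moves the arm, as the interface text tells. Its arguments: {"type":"object","properties":{"moves":{"type":"array","items":{"type":"array"}}},"required":["moves"]}

```bash
mkdir -p pics; ls
cat > h.py <<'E'
import numpy as np, cv2
from plant import bot, viewer, find_in, spot_point
from scipy.spatial.transform import Rotation as R
def P(c):
    m=viewer.camera_model(c); K=np.array([[m['fx'],0,m['cx']],[0,m['fy'],m['cy']],[0,0,1.]])
    Rm=cv2.Rodrigues(np.array(m['rvec'],float))[0]; t=np.array(m['tvec'],float).reshape(3)
    return K,Rm,t
def proj(c,X):
    K,Rm,t=P(c); x=(Rm@np.atleast_2d(X).T).T+t; u=(K@x.T).T; return u[:,:2]/u[:,2:]
def ray(c,uv,cm=None):
    K,Rm,t=cm or P(c); d=Rm.T@np.linalg.inv(K)@np.array([uv[0],uv[1],1.]); return -Rm.T@t, d/np.linalg.norm(d)
def atz(c,uv,z):
    o,d=ray(c,uv); return o+d*(z-o[2])/d[2]
def tri(rs):
    A=np.zeros((3,3));b=np.zeros(3);
    for o,d in rs:
        M=np.eye(3)-np.outer(d,d);A+=M;b+=M@o
    X=np.linalg.solve(A,b); return X,[np.linalg.norm((np.eye(3)-np.outer(d,d))@(X-o)) for o,d in rs]
E
python3 - <<'E'
from h import *
np.set_printoptions(precision=1,suppress=True)
s=bot.get_obs(); print(s['time'],s['tool_pos'],s['tcp_rot'],s['contact_force'])
for c in ['scene','top','wrist']:
    im=viewer.capture(c); cv2.imwrite(f'pics/{c}0.png',im)
names=['door_press','door_mid','door_edge','door_hinge','bowl_center','bell_center','brush_center','keys_center','key_shelf']
for n in names:
    pts={}
    for c in ['scene','top']:
        r=spot_point(c,n)
        if r: pts[c]=r[0]; print(n,c,[ (np.round(q['point'],1),round(q['conf'],2)) for q in r[:2]])
    if len(pts)==2: print('   ',*tri([ray(c,pts[c]['point']) for c in pts]))
print(bot.get_obs()['time'], [ (c,-P(c)[1].T@P(c)[2]) for c in ['scene','top','wrist']])
E
```

```text
pics
0.0 [ 208.6 -481.4  248.1] [-1.6  0.  -2.7] [-0.2  0.1  0.5]
door_press scene [(array([278.6, 201.9]), 0.79), (array([199.3, 176.8]), 0.2)]
door_press top [(array([235.7, 189.1]), 0.66)]
    [620.8  82.  125.9] [np.float64(6.3867658620996615), np.float64(6.386765862099644)]
door_mid top [(array([207.6, 194.8]), 0.74)]
door_edge scene [(array([268.5, 192.4]), 0.66)]
door_edge top [(array([246.3, 184.3]), 0.86)]
    [628.6  54.6 153.2] [np.float64(7.865469835613168), np.float64(7.865469835613146)]
door_hinge scene [(array([347.7, 219.7]), 0.65)]
door_hinge top [(array([162.9, 191.8]), 0.92)]
    [606.4 261.1 160.9] [np.float64(3.3406052584715082), np.float64(3.3406052584714243)]
bowl_center scene [(array([198.2, 178.5]), 0.75), (array([244.8, 253.5]), 0.38)]
bowl_center top [(array([329.4, 213.4]), 0.63)]
    [ 580.2 -194.2   12.4] [np.float64(2.9191493268257216), np.float64(2.919149326825587)]
bell_center scene [(array([248. , 253.8]), 0.61), (array([377.8, 281.4]), 0.56)]
bell_center top [(array([135.9, 188.2]), 0.73)]
    [703.  220.2 155.2] [np.float64(145.87331215719755), np.float64(145.87331215719763)]
brush_center scene [(array([200. , 200.8]), 0.55)]
brush_center top [(array([281.3, 140.4]), 0.85)]
    [748.4 -45.7 178. ] [np.float64(4.072875158088325), np.float64(4.072875158088263)]
keys_center scene [(array([271.6, 200. ]), 0.74)]
key_shelf scene [(array([246.7, 250.2]), 0.87)]
key_shelf top [(array([243.7, 165.9]), 0.98)]
    [715.5  58.1   9.8] [np.float64(1.9065664901198307), np.float64(1.9065664901196229)]
1.05 [('scene', array([1171.6,  331.8,  864. ])), ('top', array([ 381.7,   16.4, 1435.8])), ('wrist', array([ 269.9, -455. ,  384.3]))]
```

Run:
```python
import cv2
for c in ['scene','top']:
    im=cv2.imread(f'pics/{c}0.png')
    x0,y0=(160,140) if c=='scene' else (120,90)
    cr=im[y0:y0+170,x0:x0+250]; cv2.imwrite(f'pics/{c}0c.png',cv2.resize(cr,None,fx=3.2,fy=3.2,interpolation=cv2.INTER_CUBIC))
```

```text
(no output)
```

View pics/scene0.png

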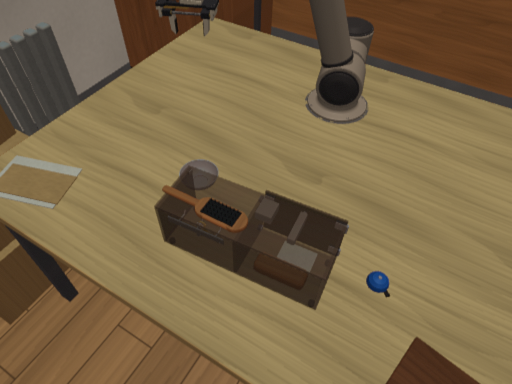

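View pics/top0.png

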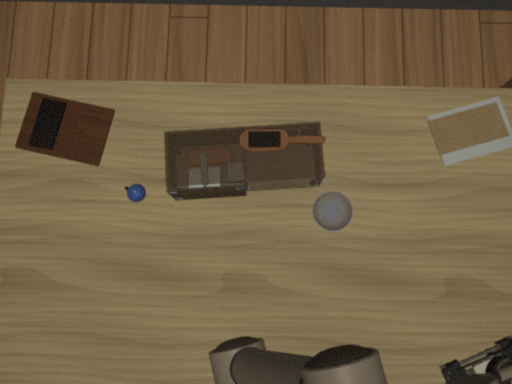

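```bash
sleep 1
```

```text
(no output)
```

View pics/top0c.png

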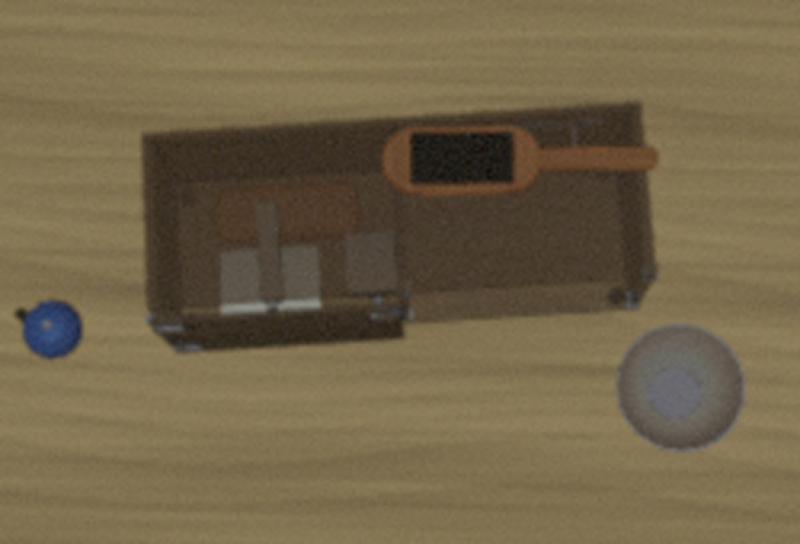

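View pics/scene0c.png

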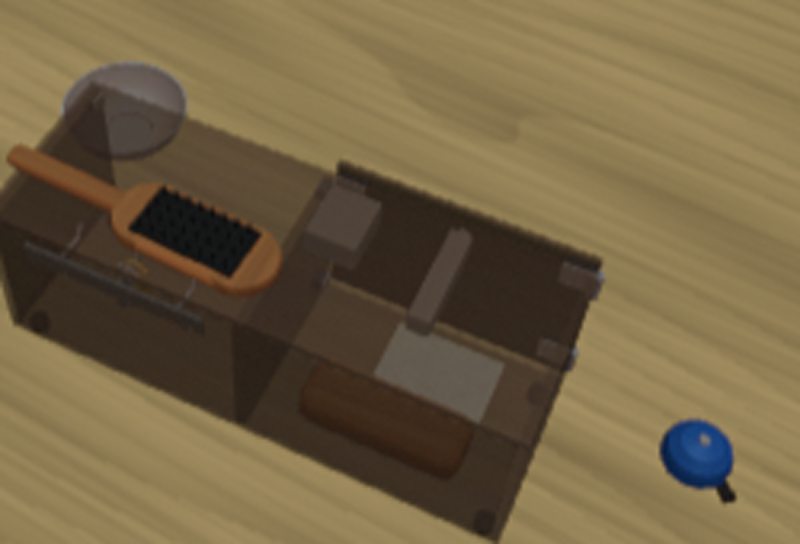

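```bash
cat > fit.py <<'E'
from h import *
from scipy.optimize import least_squares
np.set_printoptions(precision=2,suppress=True)
obs=[('top',(75,210,160),(164.7,132.2)),('top',(75,-210,160),(320,122.2)),('top',(-75,-210,160),(324.7,175)),('top',(-75,210,160),(166.9,189.4)),
('scene',(75,210,160),(326.6,279)),('scene',(-75,-210,160),(190,166.5)),('scene',(75,-210,160),(160,207)),
('scene',(-86,1.5,160),(266.3,191.5)),('scene',(-86,208,160),(348,222)),
('top',(-86,1.5,160),(246.3,184.3)),('top',(-86,208,160),(162.9,191.8)),('top',(0,0,0),(243.7,165.9)),('scene',(0,0,0),(246.7,250.2)),('top',(-89,30,130),(235.7,189.1)),('scene',(-89,30,130),(278.6,201.9))]
def W(p,q):
    c,s=np.cos(p[2]),np.sin(p[2]); return np.array([p[0]+c*q[0]-s*q[1],p[1]+s*q[0]+c*q[1],q[2]])
f=lambda p: np.concatenate([proj(c,W(p,q))[0]-o for c,q,o in obs])
r=least_squares(f,[715,58,0.1],loss='soft_l1',x_scale=[10,10,.1])
if __name__=='__main__':
    print(r.x)
    for (c,q,o),e in zip(obs,f(r.x).reshape(-1,2)): print(c,q,e)
    for n,q in dict(hinge=(-86,208,160),edge=(-86,1.5,160),press=(-89,30,130)).items(): print(n,W(r.x,q))
    o=bot.get_obs(); print(o['tcp_rot']); print(R.from_euler('xyz',o['tcp_rot']).as_matrix())
E
python3 fit.py
```

```text
[713.52  60.35   0.09]
top (75, 210, 160) [-2.91 -0.47]
top (75, -210, 160) [-1.61 -1.38]
top (-75, -210, 160) [-0.92  0.41]
top (-75, 210, 160) [-2.9  -2.65]
scene (75, 210, 160) [-0.37 -0.57]
scene (-75, -210, 160) [-1.98 -1.83]
scene (75, -210, 160) [-6.39 -1.04]
scene (-86, 1.5, 160) [-1.01 -1.78]
scene (-86, 208, 160) [ 0.08 -1.6 ]
top (-86, 1.5, 160) [-2.54  0.92]
top (-86, 208, 160) [ 2.03 -0.98]
top (0, 0, 0) [-0.1   1.14]
scene (0, 0, 0) [1.84 1.95]
top (-89, 30, 130) [-2.22  0.1 ]
scene (-89, 30, 130) [-2.77 -1.12]
hinge [608.37 259.35 160.  ]
edge [627.76  53.77 160.  ]
press [622.1   81.86 130.  ]
[-1.57  0.   -2.73]
[[-0.92  0.    0.4 ]
 [-0.4  -0.   -0.92]
 [-0.   -1.    0.  ]]
```

Request:
{"method": "send_rows", "body": {
  "moves": [
    [[0, 0, 0], [0, 9, 0], 0],
    [[0, 0, 0], [0, 9, 0], 0],
    [[-29, -5, -48], [0, 0, 0], 0],
    [[-29, -5, -48], [0, 0, 0], 0],
    [[-29, -5, -48], [0, 0, 0], 0],
    [[-29, -5, -48], [0, 0, 0], 0],
    [[-29, -5, -48], [0, 0, 0], 0],
    [[-29, -5, -48], [0, 0, 0], 0],
    [[-29, -5, -48], [0, 0, 0], 0],
    [[-29, -5, -48], [0, 0, 0], 0],
    [[-29, -5, -48], [0, 0, 0], 0],
    [[-29, -5, -48], [0, 0, 0], 0],
    [[-29, -5, -48], [0, 0, 0], 0],
    [[0, 0, 0], [0, 0, 0], 0]
  ]
}}

```text
time: 2.8
tool_pos: [491.3, 87.5, 306.3]
tcp_rot: [-1.568, 0.007, -3.061]
contact_force: [0.6, 0.6, 0.1]
grip_width: 0.7
```

```bash
cat > look.py <<'E'
import sys
from h import *
np.set_printoptions(precision=3,suppress=True)
t=sys.argv[1]
o=bot.get_obs(); print(o['time'],o['tool_pos'],o['contact_force'],o['grip_width']); print(R.from_euler('xyz',o['tcp_rot']).as_matrix())
for c in sys.argv[2].split(','):
    im=viewer.capture(c); cv2.imwrite(f'pics/{c}_{t}.png',im)
    if c=='wrist':
        for n in sys.argv[3].split(',') if len(sys.argv)>3 else []:
            for r in spot_point(c,n)[:1]: print(n,np.round(r['point'],1),round(r['conf'],2))
m=viewer.camera_model('wrist'); print(repr((P('wrist'))))
E
python3 look.py a wrist door_edge,door_hinge,door_press,door_mid
```

```text
2.8 [491.34   87.537 306.306] [0.564 0.63  0.108] 0.6671865253582263
[[-0.997  0.007  0.081]
 [-0.081 -0.002 -0.997]
 [-0.007 -1.     0.003]]
door_edge [273.5  42.1] 0.73
door_hinge [58.6 30.1] 0.74
door_press [272.7  43.1] 0.79
door_mid [198.7  50.8] 0.7
(array([[315.034,   0.   , 254.572],
       [  0.   , 315.034, 195.266],
       [  0.   ,   0.   ,   1.   ]]), array([[ 0.075, -0.997,  0.005],
       [-0.966, -0.072,  0.249],
       [-0.248, -0.023, -0.969]]), array([ 44.064, 433.219, 568.088]))
```

View pics/wrist_a.png

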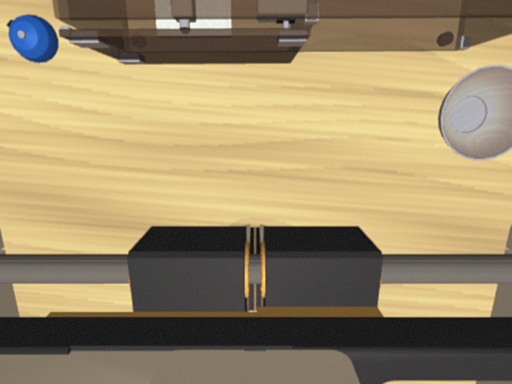

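```bash
cat > ov.py <<'E'
import sys
from fit import *
def model(p):
    L={}
    for n,q in dict(hT=(-86,208,160),eT=(-86,1.5,160),eB=(-86,1.5,12),hB=(-86,208,12),pr=(-89,30,130),cfL=(-75,210,160),cfR=(-75,-210,160),cfRb=(-75,-210,0),cfM=(-75,0,160)).items(): L[n]=W(p,q)
    return L
p=r.x if len(sys.argv)<5 else [float(v) for v in sys.argv[4].split(',')]
im=cv2.imread(sys.argv[1]); c=sys.argv[2]; x0,y0,w,h=map(int,sys.argv[3].split(','))
im=cv2.resize(im[y0:y0+h,x0:x0+w],None,fx=800/w,fy=800/w,interpolation=cv2.INTER_CUBIC)
if c!='none':
  for n,q in model(p).items():
    u=proj(c,q)[0]; print(n,q,u); k=tuple(int(v) for v in ((u-[x0,y0]+.5)*800/w))
    cv2.drawMarker(im,k,(0,255,0),0,12,1); cv2.putText(im,n,k,0,.5,(0,255,255),1)
cv2.imwrite('pics/ov_'+sys.argv[1].split('/')[-1],im)
E
python3 ov.py pics/wrist_a.png wrist 0,0,512,100
```

```text
hT [608.37 259.35 160.  ] [48.22 31.55]
eT [627.76  53.77 160.  ] [301.89  26.68]
eB [627.76  53.77  12.  ] [284.39  58.12]
hB [608.37 259.35  12.  ] [121.68  61.24]
pr [622.1   81.86 130.  ] [265.51  39.82]
cfL [619.14 262.38 160.  ] [43.25 16.6 ]
cfR [ 658.56 -155.77  160.  ] [564.84   6.58]
cfRb [ 658.56 -155.77    0.  ] [446.59  47.46]
cfM [638.85  53.31 160.  ] [304.01  11.59]
```

View pics/ov_wrist_a.png

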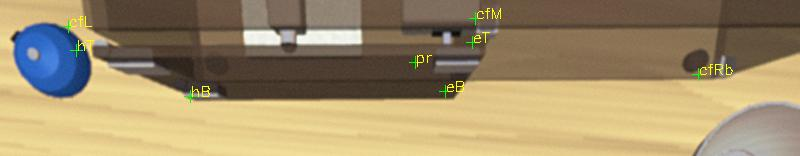

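Request:
{"method": "send_rows", "body": {
  "moves": [
    [[40, 0, 0], [0, 0, 0], 0],
    [[40, 0, 0], [0, 0, 0], 0],
    [[20, 0, 0], [0, 0, 0], 0],
    [[0, 0, 0], [0, 0, 0], 0]
  ]
}}

```text
time: 3.55
tool_pos: [386.5, 71.4, 305.5]
tcp_rot: [-1.566, 0.007, -3.076]
contact_force: [0.4, -0.9, -1.0]
grip_width: 0.7
```

```bash
python3 look.py b wrist door_edge,door_hinge,door_press,door_mid; python3 ov.py pics/wrist_b.png wrist 0,20,512,150; python3 ov.py pics/wrist_b.png wrist 230,40,120,80;cp pics/ov_wrist_b.png pics/ov_b1.png;  python3 ov.py pics/wrist_b.png wrist 40,40,120,80
```

```text
3.55 [386.55   71.354 305.533] [ 0.382 -0.884 -1.023] 0.6711200576780577
[[-0.998  0.007  0.065]
 [-0.065 -0.004 -0.998]
 [-0.007 -1.     0.005]]
(array([[315.034,   0.   , 254.572],
       [  0.   , 315.034, 195.266],
       [  0.   ,   0.   ,   1.   ]]), array([[ 0.068, -0.998,  0.005],
       [-0.966, -0.064,  0.249],
       [-0.248, -0.022, -0.968]]), array([ 43.394, 334.02 , 541.426]))
hT [608.37 259.35 160.  ] [  16.99 -121.03]
eT [627.76  53.77 160.  ] [ 300.07 -129.02]
eB [627.76  53.77  12.  ] [281.94 -35.5 ]
hB [608.37 259.35  12.  ] [107.62 -30.66]
pr [622.1   81.86 130.  ] [260.13 -96.32]
cfL [619.14 262.38 160.  ] [  10.95 -139.54]
cfR [ 658.56 -155.77  160.  ] [ 594.52 -156.07]
cfRb [ 658.56 -155.77    0.  ] [455.71 -46.24]
cfM [638.85  53.31 160.  ] [ 302.3 -147.8]
hT [608.37 259.35 160.  ] [  16.99 -121.03]
eT [627.76  53.77 160.  ] [ 300.07 -129.02]
eB [627.76  53.77  12.  ] [281.94 -35.5 ]
hB [608.37 259.35  12.  ] [107.62 -30.66]
pr [622.1   81.86 130.  ] [260.13 -96.32]
cfL [619.14 262.38 160.  ] [  10.95 -139.54]
cfR [ 658.56 -155.77  160.  ] [ 594.52 -156.07]
cfRb [ 658.56 -155.77    0.  ] [455.71 -46.24]
cfM [638.85  53.31 160.  ] [ 302.3 -147.8]
hT [608.37 259.35 160.  ] [  16.99 -121.03]
eT [627.76  53.77 160.  ] [ 300.07 -129.02]
eB [627.76  53.77  12.  ] [281.94 -35.5 ]
hB [608.37 259.35  12.  ] [107.62 -30.66]
pr [622.1   81.86 130.  ] [260.13 -96.32]
cfL [619.14 262.38 160.  ] [  10.95 -139.54]
cfR [ 658.56 -155.77  160.  ] [ 594.52 -156.07]
cfRb [ 658.56 -155.77    0.  ] [455.71 -46.24]
cfM [638.85  53.31 160.  ] [ 302.3 -147.8]
```

View pics/ov_b1.png

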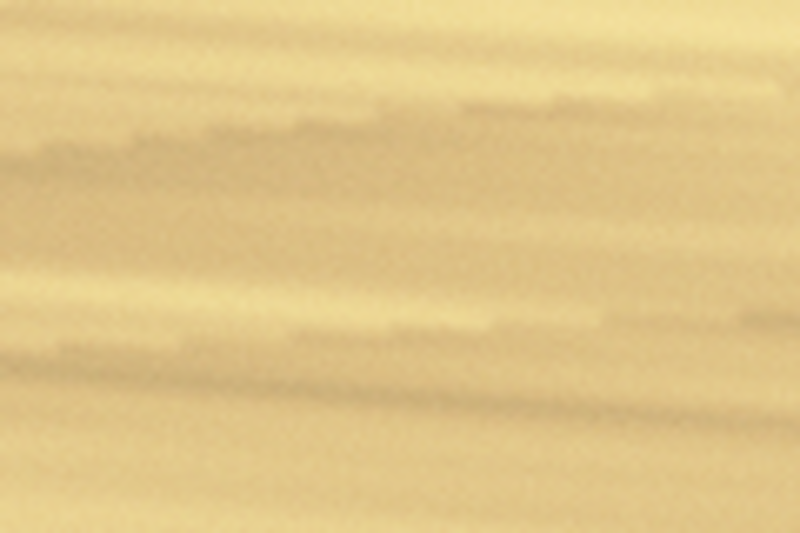

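View pics/ov_wrist_b.png

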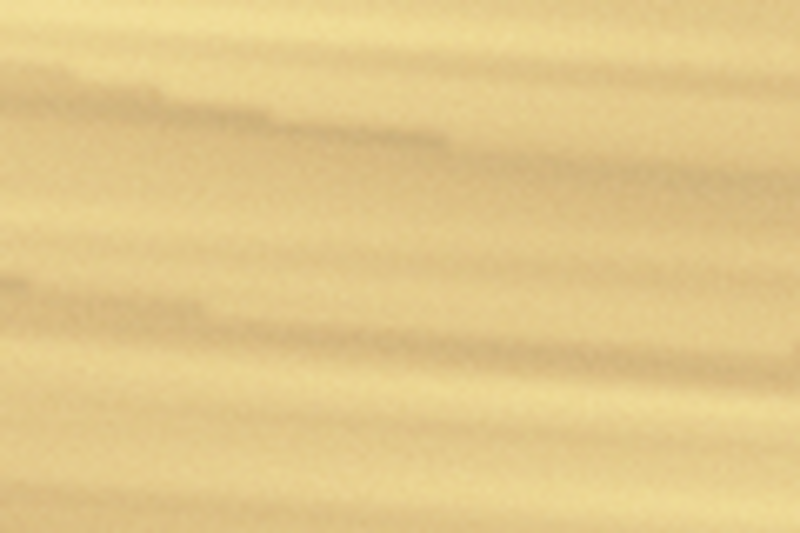

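View pics/wrist_b.png

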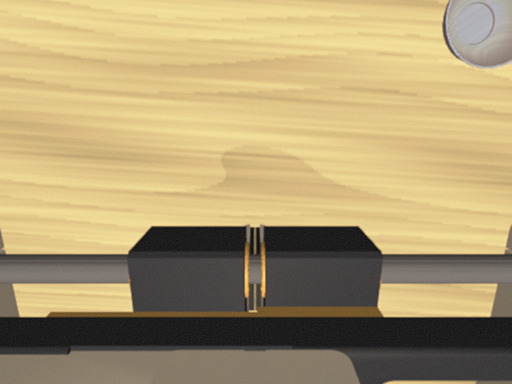

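Request:
{"method": "send_rows", "body": {
  "moves": [
    [[-40, -8, 0], [0, -1, 0], 0],
    [[-40, -8, 0], [0, 0, 0], 0],
    [[-40, -8, 0], [0, 0, 0], 0],
    [[-40, -8, 0], [0, 0, 0], 0],
    [[0, 0, 0], [0, 0, 0], 0]
  ]
}}

```text
time: 4.42
tool_pos: [554.7, 85.3, 335.7]
tcp_rot: [-1.567, 0.002, -3.057]
contact_force: [-0.1, -0.1, 0.0]
grip_width: 0.4
```

```bash
python3 look.py c wrist door_edge,door_hinge,door_press,door_mid;  python3 ov.py pics/wrist_c.png wrist 220,20,120,90;cp pics/ov_wrist_c.png pics/ov_c1.png;  python3 ov.py pics/wrist_c.png wrist 20,20,120,90 >/dev/null
```

```text
4.425 [554.744  85.271 335.731] [-0.144 -0.143  0.016] 0.3907465689808917
[[-0.996  0.003  0.084]
 [-0.084 -0.004 -0.996]
 [-0.002 -1.     0.004]]
door_edge [295.5 108.3] 0.88
door_hinge [ 81.8 110.3] 0.98
door_press [263.7 113.2] 0.72
(array([[315.034,   0.   , 254.572],
       [  0.   , 315.034, 195.266],
       [  0.   ,   0.   ,   1.   ]]), array([[ 0.086, -0.996,  0.005],
       [-0.964, -0.082,  0.252],
       [-0.251, -0.026, -0.968]]), array([ 35.421, 483.942, 614.822]))
hT [608.37 259.35 160.  ] [ 76.42 107.69]
eT [627.76  53.77 160.  ] [292.72 105.88]
eB [627.76  53.77  12.  ] [279.9  108.25]
hB [608.37 259.35  12.  ] [133.37 109.48]
pr [622.1   81.86 130.  ] [262.04 109.72]
cfL [619.14 262.38 160.  ] [72.55 95.64]
cfR [ 658.56 -155.77  160.  ] [515.7   91.97]
cfRb [ 658.56 -155.77    0.  ] [426.06  99.22]
cfM [638.85  53.31 160.  ] [294.56  93.8 ]
```

View pics/ov_c1.png

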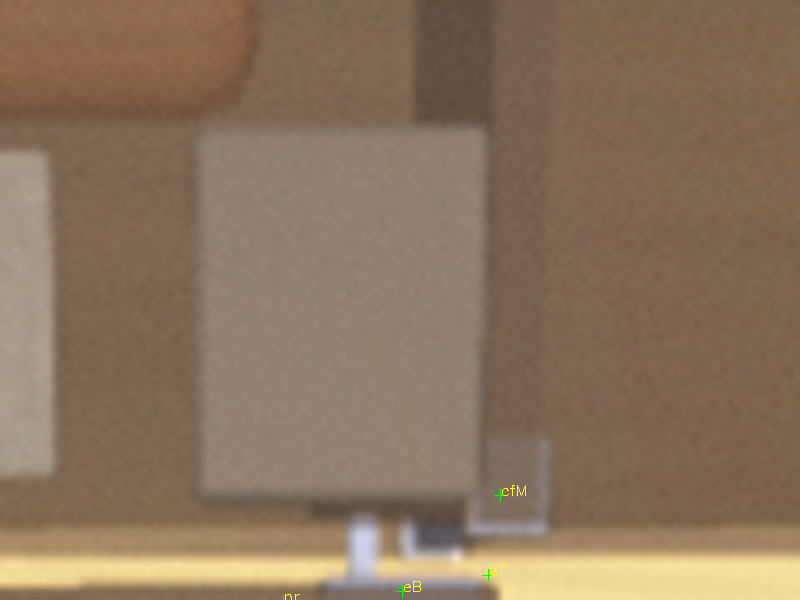

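View pics/ov_wrist_c.png

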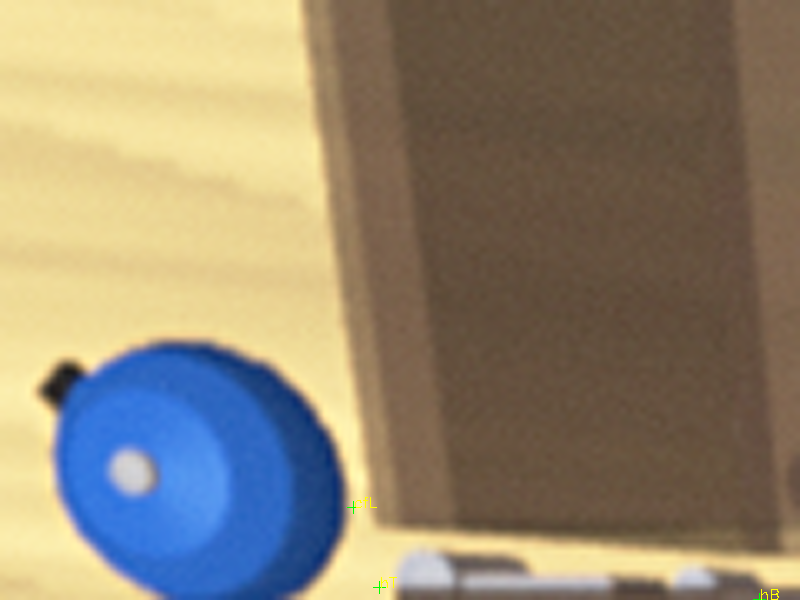

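View pics/wrist_c.png

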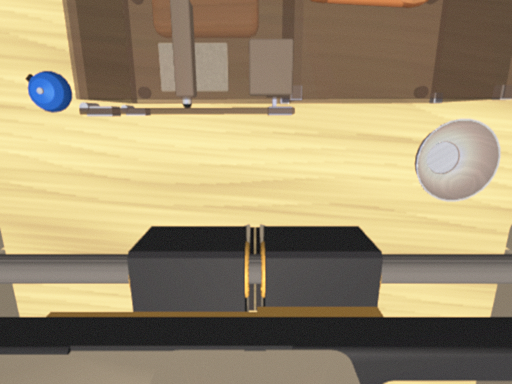

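```bash
python3 - <<'E'
from fit import *
e=atz('wrist',(294.5,109),160);h=atz('wrist',(81.5,110.5),160); cL=atz('wrist',(76.7,98.3),160); print(e,h,np.linalg.norm(e-h),np.arctan2(*(h-e)[:2]))
print(cL, atz('wrist',(294.5,98),160))
K=P('wrist')[0];Ra=np.array([[ 0.075, -0.997,  0.005],[-0.966, -0.072,  0.249],[-0.248, -0.023, -0.969]]);ta=np.array([ 44.064, 433.219, 568.088])
for uv in [(310,31),]: print('tri e',*tri([ray('w',uv,(K,Ra,ta)),ray('wrist',(294.5,109))]))
print(bot.get_obs()['tool_pos'])
E
python3 ov.py pics/wrist_a.png none 270,0,80,70
```

```text
[625.05  51.73 160.  ] [606.18 254.67 160.  ] 203.814228547314 -0.09268263687867682
[617.05 258.61 160.  ] [635.07  52.91 160.  ]
tri e [624.77  49.61 162.48] [np.float64(2.4196704787843633), np.float64(2.419670478784379)]
[551.5   85.3  337.15]
```

View pics/ov_wrist_a.png

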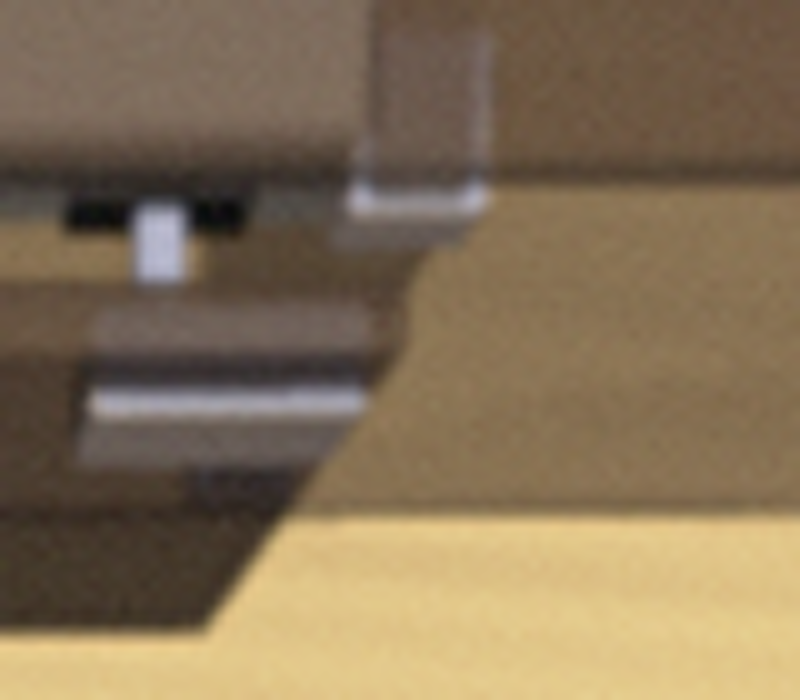

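Request:
{"method": "send_rows", "body": {
  "moves": [
    [[-4, 39, 1.5], [0, -0.5, 0], 0],
    [[-4, 39, 1.5], [0, 0, 0], 0],
    [[-4, 39, 1.5], [0, 0, 0], 0],
    [[-4, 39, 1.5], [0, 0, 0], 0],
    [[-4, 36, 1.5], [0, 0, 0], 0],
    [[0, 0, 0], [0, 0, 0], 0],
    [[0, 0, 0], [0, 0, 0], 0]
  ]
}}

```text
time: 5.55
tool_pos: [570.8, 78.9, 146.8]
tcp_rot: [-1.566, 0.012, -3.047]
contact_force: [-0.3, -0.1, 0.2]
grip_width: 0.3
```

```bash
python3 look.py d wrist,scene door_edge,door_hinge,door_press; python3 ov.py pics/scene_d.png none 160,120,240,180
```

```text
5.55 [570.846  78.909 146.762] [-0.333 -0.052  0.221] 0.3137914652934642
[[-0.996  0.012  0.094]
 [-0.094 -0.004 -0.996]
 [-0.012 -1.     0.005]]
door_edge [339.9 148. ] 0.85
door_hinge [335.7 146.3] 0.56
door_press [260.3 147.6] 0.96
(array([[315.034,   0.   , 254.572],
       [  0.   , 315.034, 195.266],
       [  0.   ,   0.   ,   1.   ]]), array([[ 0.095, -0.995,  0.006],
       [-0.966, -0.091,  0.243],
       [-0.241, -0.029, -0.97 ]]), array([ 22.759, 553.137, 430.06 ]))
```

View pics/wrist_d.png

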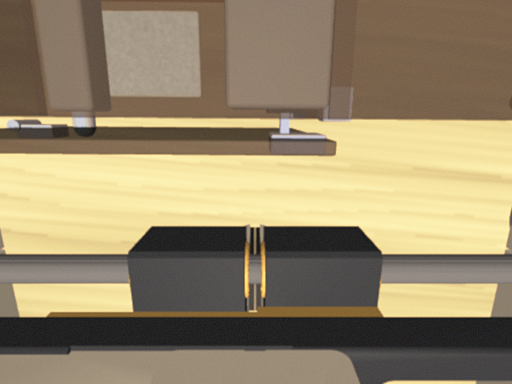

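View pics/ov_scene_d.png

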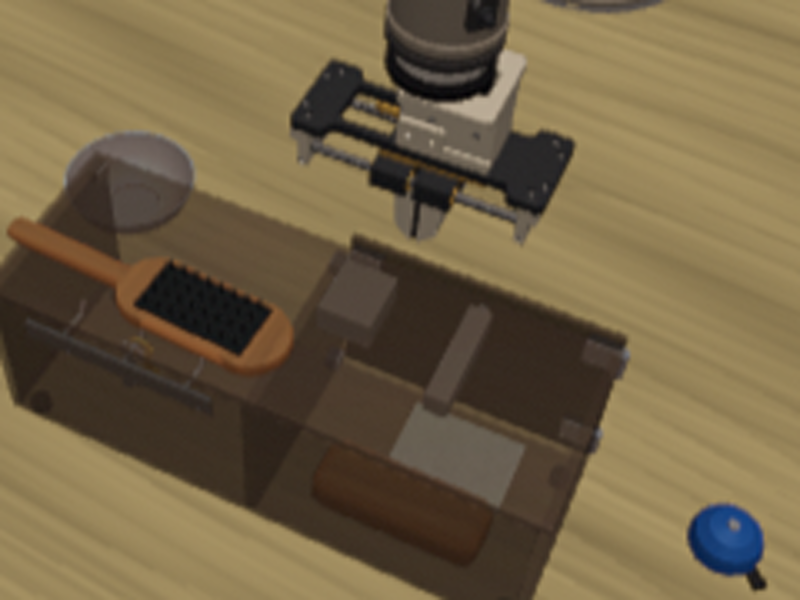

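Run:
```python
from h import *
np.set_printoptions(precision=1,suppress=True)
print(atz('wrist',(336,134),160),atz('wrist',(336,141),160),atz('wrist',(10,123),160),atz('wrist',(10,128),160),bot.get_obs()['tool_pos'])
```

```text
[632.3  52.9 160. ] [629.7  52.5 160. ] [624.7 176.4 160. ] [622.8 176.6 160. ] [570.9  78.9 146.3]
```

Request:
{"method": "send_rows", "body": {
  "moves": [
    [[-16, 3, 0], [0, 0, 0], 0],
    [[-13, 3, 0], [0, 0, 0], 0],
    [[0, 0, 0], [0, 0, 0], 0]
  ]
}}

```text
time: 6.18
tool_pos: [601.3, 81.8, 142.4]
tcp_rot: [-1.565, 0.015, -3.047]
contact_force: [0.1, -1.3, -0.0]
grip_width: 0.5
```

Request:
{"method": "send_rows", "body": {
  "moves": [
    [[-4, 0, 0], [0, 0, 0], 0],
    [[-4, 0, 0], [0, 0, 0], 0]
  ]
}}

```text
time: 6.42
tool_pos: [609.0, 82.6, 142.6]
tcp_rot: [-1.566, 0.014, -3.047]
contact_force: [-0.7, -0.4, -0.2]
grip_width: 0.4
```

Request:
{"method": "send_rows", "body": {
  "moves": [
    [[-3, 0, 0], [0, 0, 0], 0],
    [[-3, 0, 0], [0, 0, 0], 0]
  ]
}}

```text
time: 6.68
tool_pos: [614.5, 83.1, 142.7]
tcp_rot: [-1.565, 0.012, -3.047]
contact_force: [-2.1, -0.7, 1.8]
grip_width: 0.5
```

Request:
{"method": "send_rows", "body": {
  "moves": [
    [[-3, 0, 0], [0, 0, 0], 0],
    [[-2, 0, 0], [0, 0, 0], 0]
  ]
}}

```text
time: 6.92
tool_pos: [617.6, 83.3, 142.6]
tcp_rot: [-1.565, 0.006, -3.047]
contact_force: [-12.4, -2.5, 8.8]
grip_width: 0.2
```

Request:
{"method": "send_rows", "body": {
  "moves": [
    [[40, 0, 0], [0, 0, 0], 0],
    [[50, 0, 0], [0, 0, 0], 0],
    [[40, 0, 0], [0, 0, 0], 0],
    [[0, -30, 0], [0, 0, 0], 0],
    [[0, -40, 0], [0, 0, 0], 0],
    [[0, -40, 0], [0, 0, 0], 0],
    [[0, 0, 0], [0, 0, 0], 0]
  ]
}}

```text
time: 7.8
tool_pos: [484.9, 71.6, 254.3]
tcp_rot: [-1.566, 0.012, -3.047]
contact_force: [0.2, -0.1, -0.3]
grip_width: 0.4
```

```bash
python3 look.py e wrist,scene,top door_edge,door_hinge; python3 ov.py pics/top_e.png none 120,90,240,180;python3 ov.py pics/scene_e.png none 160,120,240,180
```

```text
7.8 [484.891  71.614 254.309] [ 0.192 -0.058 -0.29 ] 0.39660124911677597
[[-0.995  0.012  0.094]
 [-0.094 -0.004 -0.996]
 [-0.012 -1.     0.005]]
door_edge [274.3 129.3] 0.73
(array([[315.034,   0.   , 254.572],
       [  0.   , 315.034, 195.266],
       [  0.   ,   0.   ,   1.   ]]), array([[ 0.095, -0.995,  0.005],
       [-0.963, -0.091,  0.253],
       [-0.251, -0.029, -0.967]]), array([ 23.465, 438.115, 513.042]))
```

View pics/ov_scene_e.png

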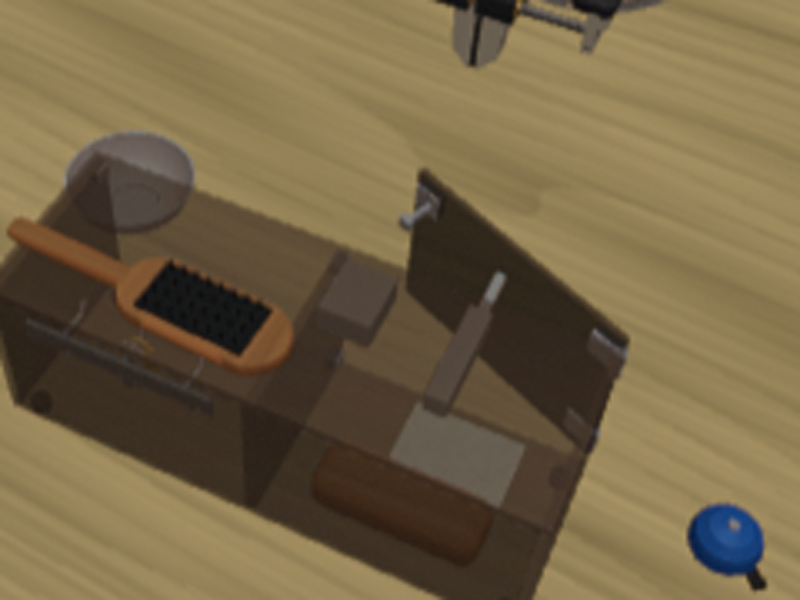

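View pics/wrist_e.png

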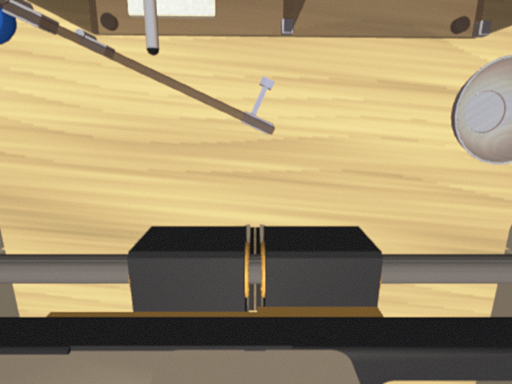

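Run:
```python
from h import *
np.set_printoptions(precision=1,suppress=True)
e=atz('wrist',(273,129),160);m=atz('wrist',(150,69),160); print(e,m,'strike',atz('wrist',(267,82),135),'rod',atz('wrist',(153,50),142))
H=np.array([608,257.5,160]); d=e-H; print(np.linalg.norm(d), 'th',np.arctan2(-d[0],-d[1])+0.094)
dm=m-e; print('th line',np.arctan2(dm[0],dm[1])+0.094); print(bot.get_obs()['tool_pos'])
```

```text
[539.2  63.  160. ] [570.4 149.2 160. ] strike [572.1  69.6 135. ] rod [585.  152.9 142. ]
206.31863087053367 th 0.4340860270729128
th line 0.4416483767971726
[482.4  71.5 249.8]
```

Request:
{"method": "send_rows", "body": {
  "moves": [
    [[0, 0, 0], [0, 8.5, 0], 0],
    [[0, 0, 0], [0, 8.5, 0], 0],
    [[0, 0, 0], [0, 8, 0], 0],
    [[-27, 0, -23], [0, 0, 0], 0],
    [[-27, 0, -23], [0, 0, 0], 0],
    [[-24, 0, -23], [0, 0, 0], 0],
    [[0, 0, 0], [0, 0, 0], 0],
    [[0, 0, 0], [0, 0, 0], 0]
  ]
}}

```text
time: 9.05
tool_pos: [578.8, 109.5, 238.7]
tcp_rot: [-1.561, -0.014, 2.784]
contact_force: [-1.0, -0.2, 0.3]
grip_width: 0.2
```

```bash
python3 look.py f wrist; python3 -c "
from h import *
o=bot.get_obs(); print(o['joint_positions'],o['tool_pos'])
p=np.array(o['tool_pos']); H=np.array([608,257.5,0]); u=np.array([-.334,-.942,0]);n=np.array([.942,-.334,0]); print('r',(p-H)@u,'n',(p-H)@n)"
```

```text
9.05 [578.808 109.498 238.71 ] [-0.979 -0.187  0.322] 0.23661842283554863
[[-0.937 -0.016 -0.35 ]
 [ 0.35  -0.004 -0.937]
 [ 0.014 -1.     0.01 ]]
(array([[315.034,   0.   , 254.572],
       [  0.   , 315.034, 195.266],
       [  0.   ,   0.   ,   1.   ]]), array([[-0.349, -0.937,  0.01 ],
       [-0.902,  0.339,  0.267],
       [-0.254,  0.084, -0.964]]), array([301.032, 451.572, 515.909]))
[ 0.05847049  0.47662854  1.34107317 -0.00336048  1.34022961  1.98805029] [578.71757175 109.43700099 238.77674809]
r 149.2556761002103 n 21.868994254089383
```

View pics/wrist_f.png

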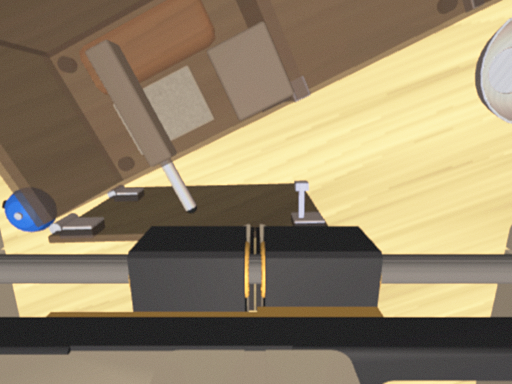

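Request:
{"method": "send_rows", "body": {
  "moves": [
    [[-2, 37, 0], [0, 0, 0], 0],
    [[-2, 37, 0], [0, 0, 0], 0],
    [[-1, 35, 0], [0, 0, 0], 0],
    [[0, 0, 0], [0, 0, 0], 0]
  ]
}}

```text
time: 9.6
tool_pos: [579.4, 105.8, 128.8]
tcp_rot: [-1.562, -0.012, 2.782]
contact_force: [0.1, 0.5, -0.4]
grip_width: 0.2
```

```bash
python3 look.py g scene,wrist; python3 ov.py pics/scene_g.png none 160,120,240,180; python3 -c "
from h import *
o=bot.get_obs(); print(o['joint_positions'],o['tool_pos'])
p=np.array(o['tool_pos']); H=np.array([608,257.5,0]); u=np.array([-.334,-.942,0]);n=np.array([.942,-.334,0]); print('r',(p-H)@u,'n',(p-H)@n)"
```

```text
9.6 [579.356 105.808 128.802] [ 0.067  0.466 -0.374] 0.2056669401543626
[[-0.936 -0.015 -0.351]
 [ 0.352 -0.004 -0.936]
 [ 0.012 -1.     0.009]]
(array([[315.034,   0.   , 254.572],
       [  0.   , 315.034, 195.266],
       [  0.   ,   0.   ,   1.   ]]), array([[-0.35 , -0.937,  0.007],
       [-0.904,  0.34 ,  0.26 ],
       [-0.246,  0.085, -0.966]]), array([300.966, 485.89 , 409.739]))
[ 0.05260616  0.57582695  1.48391035 -0.00405144  1.08999095  1.98431241] [581.74181681 106.07227929 132.05563198]
r 151.4151460918228 n 25.841650156103
```

View pics/ov_scene_g.png

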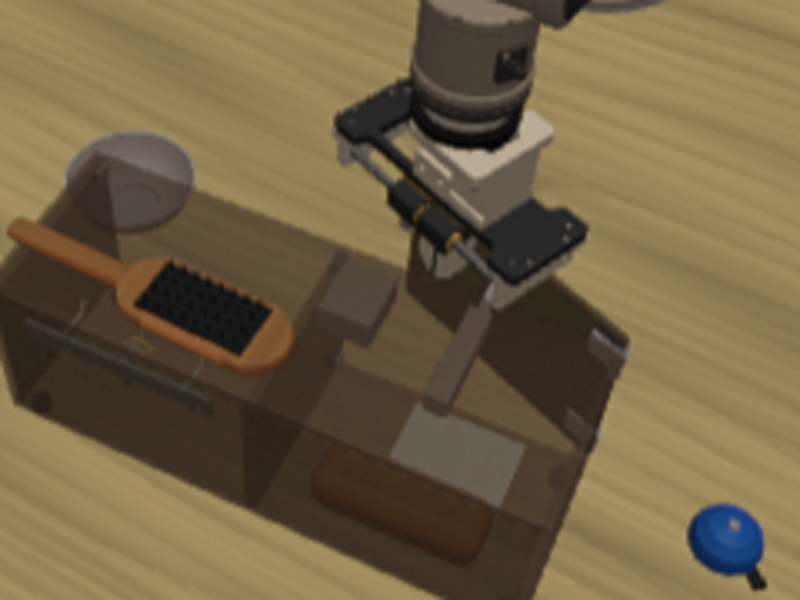

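View pics/wrist_g.png

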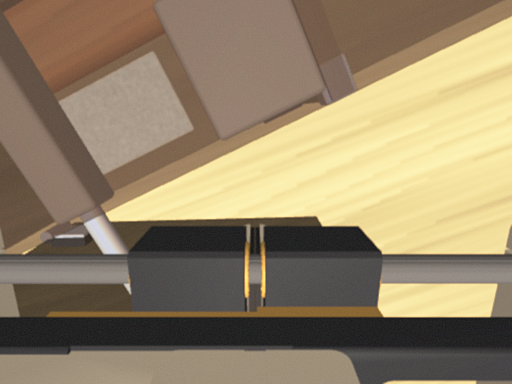

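Request:
{"method": "send_rows", "body": {
  "moves": [
    [[6, 0, 0], [0, 0, 0], 0],
    [[6, 0, 0], [0, 0, 0], 0],
    [[10, 0, 1], [0, 4, 0], 0],
    [[10, 0, 1], [0, 4, 0], 0],
    [[10, 0, 1], [0, 4, 0], 0],
    [[10, 0, 1], [0, 4, 0], 0]
  ]
}}

```text
time: 10.45
tool_pos: [533.5, 125.9, 139.6]
tcp_rot: [-1.571, 0.006, 2.495]
contact_force: [0.6, -0.1, -0.0]
grip_width: 0.7
```

```bash
python3 look.py h2 scene,wrist; python3 ov.py pics/scene_h2.png none 160,90,280,210; python3 -c "
from h import *
o=bot.get_obs(); print(o['joint_positions'],o['tool_pos'])"
```

```text
10.45 [533.46  125.852 139.57 ] [ 0.554 -0.066 -0.049] 0.7324662171888632
[[-0.798  0.005 -0.603]
 [ 0.603 -0.003 -0.798]
 [-0.006 -1.    -0.001]]
(array([[315.034,   0.   , 254.572],
       [  0.   , 315.034, 195.266],
       [  0.   ,   0.   ,   1.   ]]), array([[-0.599, -0.8  , -0.   ],
       [-0.775,  0.581,  0.249],
       [-0.199,  0.15 , -0.968]]), array([419.073, 336.026, 370.683]))
[ 0.09444639  0.49078838  1.61565835 -0.00409352  1.03099446  2.31143311] [532.98675505 126.18657687 139.53724172]
```

View pics/ov_scene_h2.png

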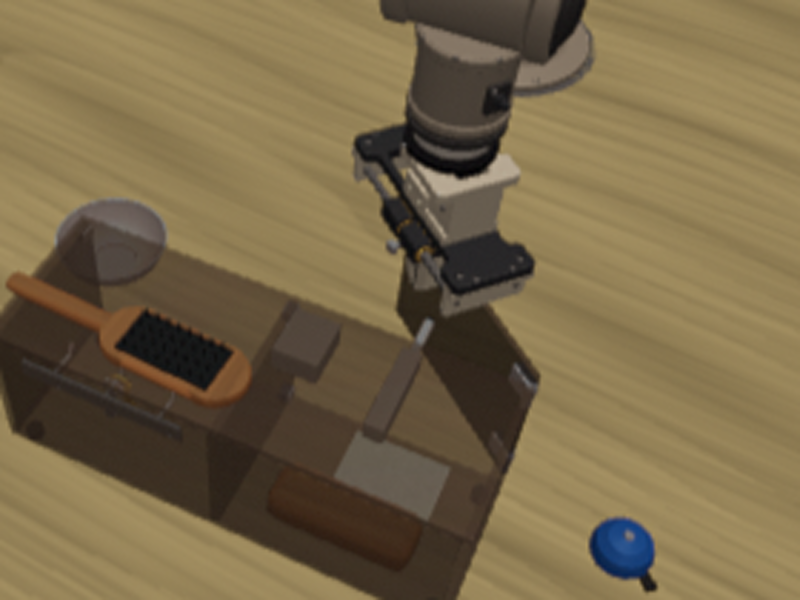

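Request:
{"method": "send_rows", "body": {
  "moves": [
    [[10, 3, 1], [0, 4, 0], 0],
    [[10, 3, 1], [0, 4, 0], 0],
    [[10, 2, 1], [0, 4, 0], 0],
    [[10, 2, 1], [0, 4, 0], 0],
    [[10, 1, 1], [0, 0, 0], 0]
  ]
}}

```text
time: 11.18
tool_pos: [496.3, 158.1, 131.3]
tcp_rot: [-1.579, 0.01, 2.218]
contact_force: [0.4, -0.6, 0.8]
grip_width: 0.1
```

```bash
python3 look.py i scene,wrist,top door_edge,door_hinge; python3 ov.py pics/scene_i.png none 160,90,280,210; python3 -c "
from h import *
o=bot.get_obs(); print(o['joint_positions'],o['tool_pos'])
d=np.array(o['tool_pos'])-[608,257.5,0]; print(np.hypot(*d[:2]),np.arctan2(-d[0],-d[1]))"
```

```text
11.175 [496.253 158.07  131.299] [ 0.386 -0.58   0.841] 0.10498881665863447
[[-0.603  0.013 -0.798]
 [ 0.798 -0.003 -0.603]
 [-0.01  -1.    -0.009]]
(array([[315.034,   0.   , 254.572],
       [  0.   , 315.034, 195.266],
       [  0.   ,   0.   ,   1.   ]]), array([[-0.797, -0.604, -0.008],
       [-0.587,  0.772,  0.245],
       [-0.141,  0.2  , -0.969]]), array([490.391, 168.752, 313.979]))
[ 0.16344439  0.45585399  1.70663505 -0.00591058  0.967484    2.66136969] [496.35139476 157.82749484 131.02895135]
149.66636007034717 0.8420101280201037
```

View pics/ov_scene_i.png

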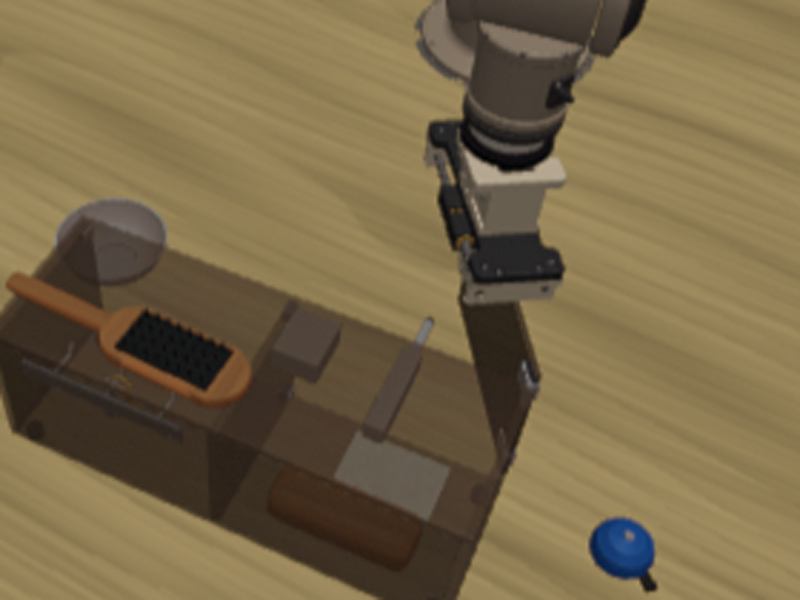

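View pics/top_i.png

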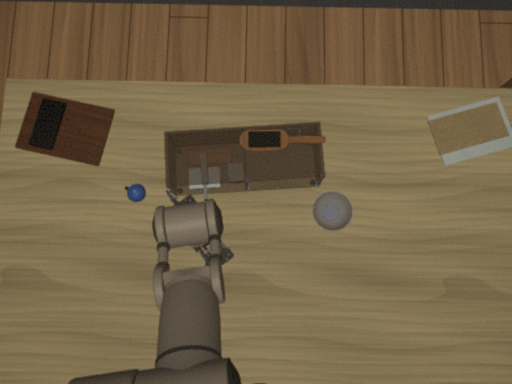

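Request:
{"method": "send_rows", "body": {
  "moves": [
    [[8.5, 0, 0], [0, 0, 0], 0],
    [[8.5, 0, -0.5], [0, 0, 0], 0],
    [[8.5, 0, -1], [0, 0, 0], 0],
    [[8.5, 0, -1.5], [0, 0, 0], 0],
    [[8.5, 0, -2], [0, 0, 0], 0],
    [[8.5, 0, -2], [0, 0, 0], 0],
    [[7, 0, -2], [0, 0, 0], 0],
    [[5, 0, -1], [0, 0, 0], 0],
    [[0, 0, 0], [0, 0, 0], 0]
  ]
}}

```text
time: 12.55
tool_pos: [464.6, 218.1, 130.5]
tcp_rot: [-1.579, 0.01, 2.219]
contact_force: [-0.6, 0.2, 1.0]
grip_width: 0.2
```

```bash
python3 look.py j scene,wrist door_edge,door_hinge; python3 ov.py pics/scene_j.png none 160,90,280,210; python3 -c "
from h import *
o=bot.get_obs(); print(o['joint_positions'],o['tool_pos'])
d=np.array(o['tool_pos'])-[608,257.5,0]; print(np.hypot(*d[:2]),np.arctan2(-d[0],-d[1]))"
```

```text
12.55 [464.565 218.147 130.503] [-0.559  0.23   0.958] 0.1668743313815449
[[-0.604  0.013 -0.797]
 [ 0.797 -0.003 -0.604]
 [-0.01  -1.    -0.008]]
(array([[315.034,   0.   , 254.572],
       [  0.   , 315.034, 195.266],
       [  0.   ,   0.   ,   1.   ]]), array([[-0.797, -0.604, -0.009],
       [-0.588,  0.771,  0.245],
       [-0.141,  0.2  , -0.97 ]]), array([501.372, 104.654, 296.888]))
[ 0.292195    0.44498568  1.7276833  -0.00801748  0.95751882  2.7908943 ] [464.86652204 217.58858996 130.4958356 ]
148.59378574675395 1.298863154491312
```

View pics/ov_scene_j.png

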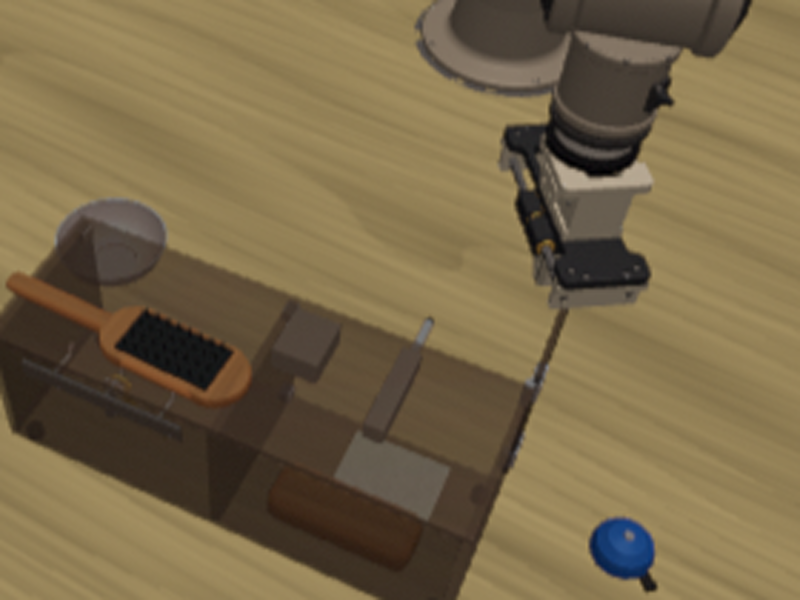

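View pics/wrist_j.png

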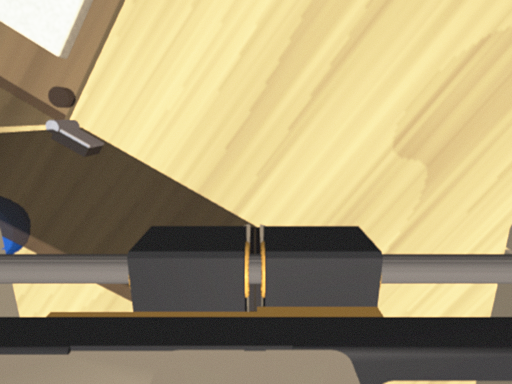

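Request:
{"method": "send_rows", "body": {
  "moves": [
    [[-8, 0, 6], [0, 0, 0], 0],
    [[-12, 0, 9], [0, 0, 0], 0],
    [[-4, -30, 3], [0, 0, 0], 0],
    [[0, -40, 0], [0, 0, 0], 0],
    [[0, -40, 0], [0, 0, 0], 0],
    [[-35, -20, 15], [0, 0, 0], 0],
    [[-35, -10, 15], [0, 0, 0], 0],
    [[-35, 0, 25], [0, 0, 0], 0],
    [[-35, 0, 35], [0, 0, 0], 0],
    [[0, 0, 0], [0, 0, 0], 0],
    [[0, 0, 0], [0, 0, 0], 0]
  ]
}}

```text
time: 14.12
tool_pos: [474.4, 5.9, 275.8]
tcp_rot: [-1.577, 0.012, 2.211]
contact_force: [-0.0, 0.9, 0.1]
grip_width: 0.5
```

```bash
python3 look.py k scene,top,wrist; python3 ov.py pics/top_k.png none 120,90,240,180; python3 ov.py pics/scene_k.png none 160,90,280,210
python3 - <<'E'
from h import *
for n in ['door_edge','door_hinge','bowl_center','bell_center','brush_center']:
  for c in ['top','scene']:
    r=spot_point(c,n); print(n,c,[(np.round(q['point'],1),round(q['conf'],2)) for q in r[:1]])
    if n.startswith('door') and r: print(atz(c,r[0]['point'],160))
E
```

```text
14.125 [474.426   5.898 275.847] [-0.029  0.861  0.1  ] 0.4531154374763092
[[-0.598  0.013 -0.802]
 [ 0.802 -0.006 -0.598]
 [-0.012 -1.    -0.006]]
(array([[315.034,   0.   , 254.572],
       [  0.   , 315.034, 195.266],
       [  0.   ,   0.   ,   1.   ]]), array([[-0.799, -0.601, -0.007],
       [-0.584,  0.775,  0.242],
       [-0.14 ,  0.198, -0.97 ]]), array([383.829, 236.153, 481.169]))
door_edge top [(array([170.3, 267.3]), 0.6)]
[411.19112669 234.9757223  160.        ]
door_edge scene [(array([369.3, 163.3]), 0.75)]
[407.45306024 237.23391028 160.        ]
door_hinge top [(array([163.9, 189.7]), 0.93)]
[611.29797239 262.21756553 160.        ]
door_hinge scene [(array([349.4, 221.9]), 0.72)]
[610.74115581 263.49355971 160.        ]
bowl_center top [(array([333.1, 210.7]), 0.87)]
bowl_center scene [(array([201. , 178.4]), 0.62)]
bell_center top [(array([134.5, 192.6]), 0.77)]
bell_center scene [(array([376.4, 279.5]), 0.74)]
brush_center top [(array([283.6, 135.5]), 0.74)]
brush_center scene [(array([198., 203.]), 0.87)]
```

View pics/ov_scene_k.png

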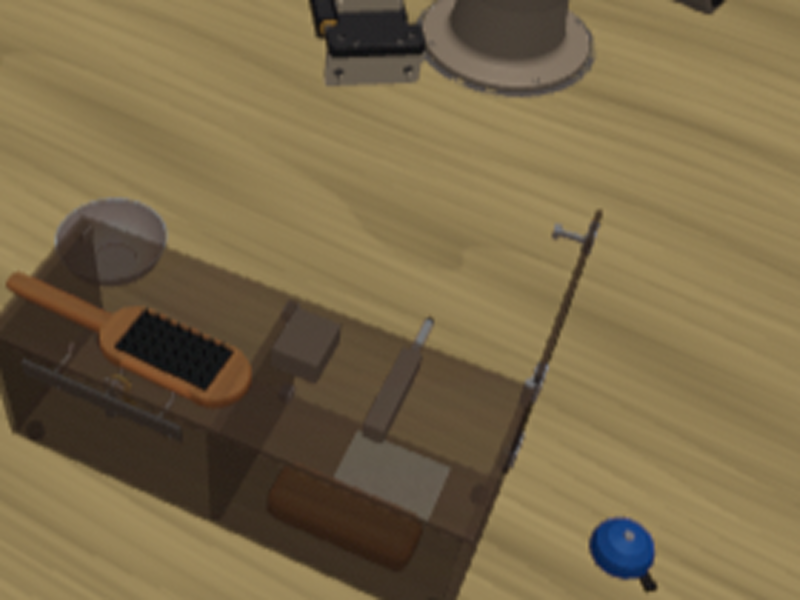

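View pics/ov_top_k.png

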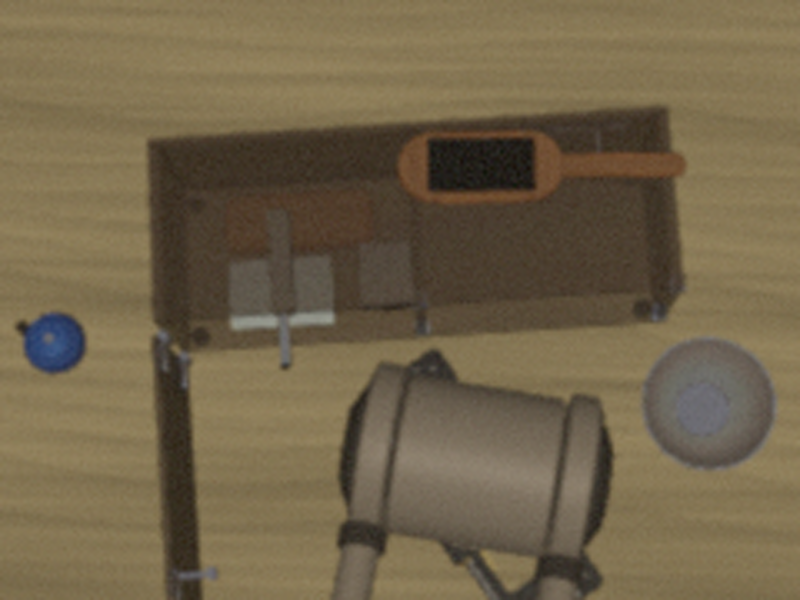

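```bash
python3 -c "
from h import *
o=bot.get_obs(); print(o['time'],o['contact_force'],np.abs(o['dq']).max()); print(bot.close_job())"
```

```text
14.775 [-0.56671268 -0.48076998  0.1177658 ] 0.0024639672383169908
the job is handed in; nothing more can be done
None
```

The cubby door is open and standing about square to the shelf front. I handed the job in at 14.8 s of the 43 s allowed; no verdict was reported.

**What I did:** I pressed the door beside the clip with closed fingers, reaching about 12 N, and backed off quickly. The door sprang ajar to about 0.43 rad. I then lowered the closed fingers behind the glass, between the strike and the spring rod, and pushed the door round. After that I moved the hand clear.

**Last checks:**
- **Door angle:** about 1.53 rad, from the top and scene cameras. The measured door edge differed by about 4 mm between the two views.
- **Hand:** clear of everything at (474, 6, 276) mm, with the arm still and no contact force above sensor noise.
- **Bowl, bell and brush:** they look undisturbed in the pictures. The network's points for them shifted by up to 5 pixels in the top view (about 13 mm). I put this down to detector scatter, since nothing came near them.
- **Keys:** I did not measure them separately, but the hand never went near the niche.

**What disagreed:** early on, the shelf's position differed by a few millimetres between the fixed cameras and the wrist camera. I settled it by feeling for contact during the press.

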